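# Fit the pull stud into the glued pull plate

### The arm

A 6-joint arm with a two-finger parallel gripper is mounted at the origin on the work surface. World frame = base frame: x ahead of the robot, y to its left, z up, the work surface at z = 0. Lengths are in m, angles in rad, forces in N, time in s.
With the tool pointing down it reaches from about 0.325 to 0.775 m from the base axis. Payload 9.3 kg.
Tool frame: the origin (TCP) lies at the very end of the fingers, on their centre line; the grasp point (between the pads) lies 19 mm behind it; x points along the fingers, z is the direction in which the jaws open and shut, and the axes are right-handed (so a half turn about x gives the same grasp; the last joint's range is limited). The gripper opens to 85 mm and grips with 20 to 120 N. Pads are 22 mm wide; open, the fingers measure 114 mm over their backs; the gripper's body (76 mm by 85 mm) begins 54 mm behind the grasp point. The pads swing forward as they close: fully open they stand 13 mm farther back than shut.
Start: joints at [-0.153, 0.259, 0.021, 1.334, 0, 1.418], TCP at [0.55, -0, 0.199] pointing down, gripper open.
Joint ranges: [-3.04, 3.04], [-0.91, 1.82], [-1.04, 1.36], [-1.92, 1.95], [-1.52, 1.45], [-3.14, 3.14]. Speed limits (rad/s): [2.22, 2.22, 2.79, 3.14, 3.14, 3.14].

### API

Orientations are given as a 3x3 rotation matrix whose columns are the frame's x, y, z axes.
In Python, from bench import robot gives the robot as it stands.
- The arm moves only by the tool servo_tool, never from a script. Its arguments are lists of equal length, an entry for each row: "dp": the shift along the tool's x, y, z in mm, a list of three; "twist": the turn about the tool's x in degrees. A call has exactly 10 rows; each row shifts and turns the commanded pose from where the row before left it, along the tool's axes as they then stand; what a row does not reach is not made up. A row lasts 1/8 s, in which the tool goes at most 62.5 mm and 10.7 degrees, less where a joint would pass 70% of its speed; a pose out of reach is approached as far as the arm can. A call with a gripper value outside its range is refused whole. "grip" is the opening, from 0 (shut) to 1 (fully open), set as the call begins (left out, the last holds). The fingers move at their own pace and stop on an object; "force" is the grip in N (left out, the last holds). Time passes only in rows, so rows that do not move let the fingers close, or fill a call up. It gives the time, the measured TCP pose, the force and the opening at its end, in the units of the state.
- robot.observe(): the state, without advancing time (a new reading comes with each control period).
- robot.capture(name): name is "scene" or "side" or "wrist"; returns the picture (400x640x3 uint8, red, green, blue); there is no depth.
- robot.camera_info(name): a dict with "mtx" (3x3 intrinsics, pixels), "R" (3x3) and "t" (3): a world point X has camera coordinates R X + t. Camera axes: x right, y down, z forward; pixel columns grow to the right and rows downward; lengths in m; the calibration is good to about 2 mm. A picture is of the moment at which its call begins: read the wrist's pose just before it. camera_info takes no time and is no camera call; for the wrist camera it gives the pose at the moment of the call.
- robot.job_done(): hands the job in, once; it reports no verdict.
The state is a dict: "t": time; "joints": joint angles; "qvel": joint speeds; "joint_torque": joint torques, N m; "position": TCP position; "eef_rot": TCP orientation; "wrist_force": force on the tool from outside, world axes, zero at the start; "wrist_torque": the same for the moment, N m; "gripper_width": finger opening in m.
Only numpy, scipy, OpenCV 4.12 (cv2) and the standard library are available. Lean on these libraries where they do the work, as an engineer would, in place of code of your own. Each camera call takes 0.05 s, during which the arm holds its last target. There are 200 camera calls.

### The job

Get the slab ready for the next pull-off test: take the tall square-headed pull stud out of the rack and press it straight down, fully home, into the bore of the round steel pull plate on the slab, so that its collar lies flush on the plate, and let go of it. The plate was glued on by hand a little off its tile's centre, so feel for the hole. Leave the other studs, tiles, plates and tools where they are.

Things in the scene. Friction and masses are not known exactly. Their poses are not given: they have to be found in the camera images.
- stud: The stud to fit: steel, 60 mm tall, 0.09-0.18 kg, shank along its z. From the foot up: plain shank d 16 x 20 mm with flat square-edged foot; collar d 32 x 4 mm; square head 18 x 18 x 36 mm with flat sides facing its x and y, to grip by. Origin: centre of the foot's end face; z up to the head. Starts upright in one of the rack's three holes, collar on the rack's top face.
- rack: Fixed grey plastic block 200 x 60 x 40 mm on the table to the robot's right. Origin: centre of its underside; x along its length, y across its width, z up. Its top face is at 40 mm; three loose holes, d 26 mm and 30 mm deep, lie on its long centre line at x = -65, 0 and +65 mm, each with a stud.
- tile: Fixed clay tile 66 x 66 x 8 mm on the concrete slab (40 mm thick): the one under the ROUND pull plate; its spot on the slab varies. Two like tiles carry square 50 mm plates, tops as high as the round one's, one with a screw 22 mm higher. Origin: centre of its underside, z up. With the stud fully home, the stud's origin is 20 mm above this one.
- spot (a point): Point straight above the tile's centre, level with the flat top face of the round steel pull plate (d 52, 32 mm high) glued on the tile by hand, off centre. The plate's centre was not measured: it lies 3.5 to 6.5 mm from this point, in any direction. At the plate's centre is an upright blind bore, d 17.8 mm, without chamfer; a foot partly over its edge dips about 0.5 mm.
- plug_spot (a point): Point 14 mm below spot: the level of the top of a rubber friction plug inside the bore (wherever the bore is). The plug slides down under a push of about 7 N (more when pushed fast), stays where it is pushed to, and can go down 6.5 mm, so the stud's 20 mm shank enters fully and its collar meets the plate's face only when pressed.
- eye_stud: Bystander: steel stud with a ring-shaped eye as its head, 20 mm shank, 59 mm tall, loose in another hole of the rack. Origin: centre of its foot, z up.
- hex_stud: Bystander: steel stud with a short hexagonal head, 20 mm shank, 40 mm tall, loose in another hole of the rack. Origin: centre of its foot, z up.
- loose_tile: Bystander: loose clay tile coupon 66 x 66 x 8 mm lying on the slab. Origin: centre of its underside.
- spare_plate: Bystander: loose square steel plate 50 x 50 x 30 mm lying on the table beyond the slab. Origin: centre of its underside.
- wrench: Bystander: steel wrench 180 mm long lying on the table on the far right side of the rack. Origin: about its middle.
- tin: Bystander: adhesive tin, 80 mm in diameter and 100 mm tall, standing beyond the rack. Origin: centre of its underside.
Mind the look-alikes: they are no part of the job. Leave any blue, pink or turquoise look-alike of the stud alone.

How it is judged:
By the outcome, as a careful person would: the job done as asked, in the order asked, and still so for the second after the job is handed in, with the robot touching nothing.
It also fails if it takes over 64 s, if anything falls off the work surface, if the arm or the gripper's body presses on something with over 40 N, if the wrist force passes 120 N, or if a joint passes its speed limit or range.

## Working session

There is one attempt and no reset: what is moved stays moved. The work goes in short steps, Python scripts to look and compute and a tool call to move; the robot and the scene stay as the last step left them, time stands still between calls to the robot, and variables do not carry over. Pictures are saved under pics/ and viewed, on a budget of 10 in all, crops included, one or two more only if the job needs it, and the job is handed in when it is done.

Besides the shell and the picture viewer there is one more tool, called after "Call:" by a JSON object that holds its "op" and its "data". servo_tool: Moves the arm, as the interface text tells. Its arguments: {"type":"object","properties":{"dp":{"type":"array","items":{"type":"array","items":{"type":"number"}}},"twist":{"type":"array","items":{"type":"number"}},"grip":{"type":"number"},"force":{"type":"number"}},"required":["dp","twist"]}

```bash
mkdir -p pics; ls
cat > h.py <<'E'
import numpy as np, cv2
from bench import robot
def cap(name,fn):
    ci=robot.camera_info(name); im=robot.capture(name)
    cv2.imwrite('pics/'+fn,im[:,:,::-1]); return im,ci
def ray(ci,uv,z):
    R=np.array(ci['R']);t=np.array(ci['t']);c=-R.T@t
    d=R.T@np.linalg.solve(np.array(ci['mtx']),[uv[0],uv[1],1.]); return c+d*(z-c[2])/d[2]
def proj(ci,X):
    p=np.array(ci['mtx'])@(np.array(ci['R'])@np.array(X)+np.array(ci['t'])); return p[:2]/p[2]
E
python3 - <<'E'
from h import *
s=robot.observe(); print(s['t'],s['position'],np.round(s['eef_rot'],3).tolist(),s['gripper_width'])
a,_=cap('scene','scene.png'); b,_=cap('side','side.png')
for n in('scene','side','wrist'):
    c=robot.camera_info(n); print(n,np.round(-np.array(c['R']).T@c['t'],3),np.round(c['R'],2).tolist(),c['mtx'][0][0])
cv2.imwrite('pics/both.png',cv2.resize(np.vstack([a,b]),(480*1,600))[:,:,::-1])
E
```

```text
pics
0.0 [5.49680791e-01 5.03346290e-05 1.98549705e-01] [[-0.001, -0.0, 1.0], [0.0, 1.0, 0.0], [-1.0, 0.0, -0.001]] 0.08559401079523474
scene [ 0.998 -0.83   0.623] [[0.89, 0.46, -0.0], [0.26, -0.51, -0.82], [-0.38, 0.73, -0.57]] 483.65850979448476
side [0.43  0.72  0.688] [[-0.98, -0.21, -0.0], [-0.12, 0.57, -0.81], [0.18, -0.79, -0.58]] 491.9761452418699
wrist [0.55  0.067 0.374] [[1.0, -0.0, -0.0], [-0.0, -0.96, 0.27], [-0.0, -0.27, -0.96]] 360.58474012619837
```

View pics/scene.png

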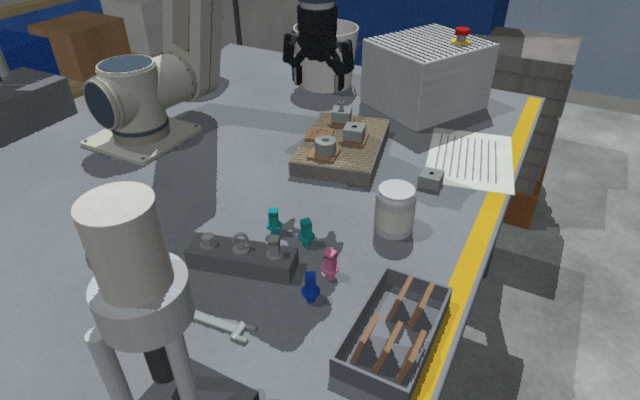

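View pics/side.png

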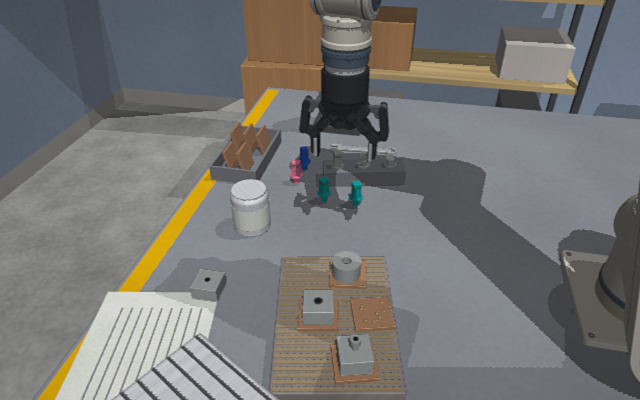

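Scene picture: the rack holds three studs, at (208,240), (241,242) and (274,247). The blue, pink and turquoise look-alikes stand free at (311,287), (330,264), (274,221) and (306,232). The round plate is at scene (325,147) and side (347,263). I'll confirm the stud and the plate in one enlarged crop.

Run:
```python
import cv2,numpy as np
a=cv2.imread('pics/scene.png');b=cv2.imread('pics/side.png')
f=lambda im,x,y,w,h:cv2.resize(im[y:y+h,x:x+w],(w*5,h*5),interpolation=cv2.INTER_CUBIC)
t=f(a,180,225,130,60)
u=f(b,315,245,65,50);v=f(a,295,128,65,50)
cv2.imwrite('pics/c1.png',np.vstack([t,np.hstack([u,v])]))
```

```text
(no output)
```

View pics/c1.png

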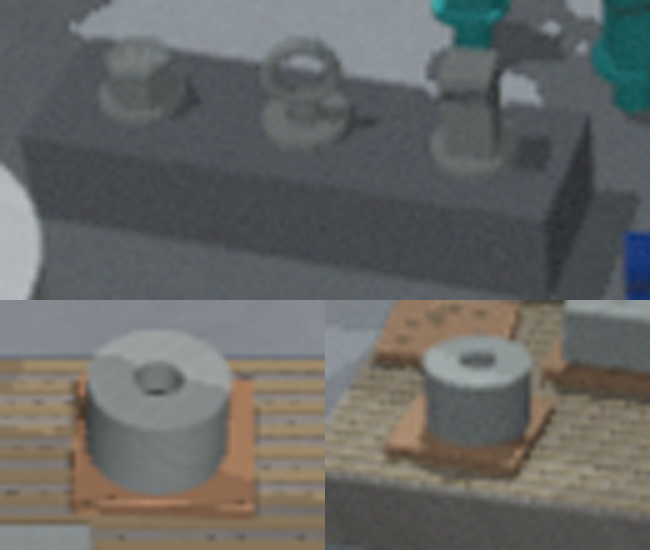

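The enlarged crop confirms it. The hex stud is at (208,240), the eye stud at (241,242), and the tall square-headed stud, the one meant, at (274,247) in the hole near the far end. The round plate's bore is at side (346.8,260.4) and scene (325.6,140).

Run:
```python
from h import *
sc=robot.camera_info('scene');sd=robot.camera_info('side')
p=lambda n,v:print(n,np.round(v*1000,1))
p('bore side',ray(sd,(346.8,260.4),.08));p('bore scene',ray(sc,(325.6,140),.08))
p('stud top',ray(sc,(274,237),.08));p('collar c',ray(sc,(273.6,254),.044))
for uv in [(185,252.6),(289.4,268.6),(298,248),(196,234.5)]: p(uv,ray(sc,uv,.04))
p('hex',ray(sc,(208,244),.044));p('eye',ray(sc,(241,248.5),.044))
```

```text
bore side [523.9  81.2  80. ]
bore scene [527.5  81.7  80. ]
stud top [ 612.8 -283.    80. ]
collar c [ 612.4 -287.9   44. ]
(185, 252.6) [ 464.2 -354.7   40. ]
(289.4, 268.6) [ 655.  -304.2   40. ]
(298, 248) [ 640.9 -249.5   40. ]
(196, 234.5) [ 448.  -304.4   40. ]
hex [ 489.6 -319.8   44. ]
eye [ 551.3 -302.3   44. ]
```

Call:
{"op": "servo_tool", "data": {"dp": [[0,-41,9],[0,-41,9],[0,-41,9],[0,-41,9],[0,-41,9],[0,-41,9],[0,-40,9],[0,0,0],[0,0,0],[0,0,0]], "twist": [0,0,0,0,0,0,0,0,0,0], "grip": 0.6, "force": 60}}

```text
t: 1.35
position: [0.6129, -0.2849, 0.1994]
eef_rot: [[-0.0, -0.001, 1.0], [0.0, 1.0, 0.001], [-1.0, 0.0, 0.0]]
wrist_force: [0.6, -0.1, 0.5]
gripper_width: 0.0512
```

Run:
```python
from h import *
s=robot.observe(); print(s['t'],s['position'],s['wrist_force'],s['gripper_width'])
a,ci=cap('wrist','w1.png')
import pickle;pickle.dump(ci,open('w1.pkl','wb'))
print(proj(ci,(.613,-.286,.08)),proj(ci,(.613,-.286,.044)))
```

```text
1.35 [ 0.61292335 -0.28485721  0.1994269 ] [ 0.62134849 -0.12967643  0.53538085] 0.051186502117293566
[314.80164254 185.48163538] [314.83238024 176.78139622]
```

View pics/w1.png

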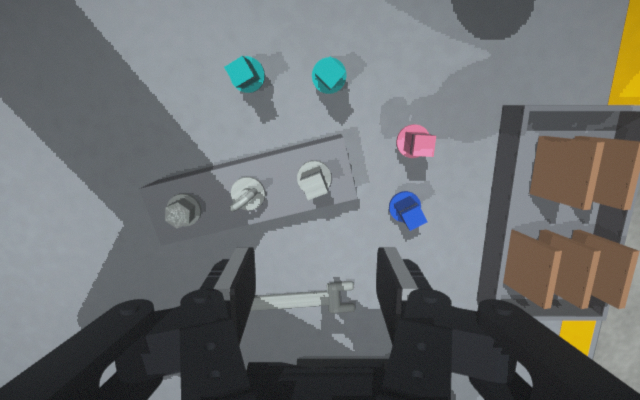

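The wrist picture shows the square head at (314,186), its collar at (313,176), the eye stud at (247,195) and the hex stud at (181,211). I'll measure the head's yaw from a mask.

Run:
```python
from h import *
import pickle
ci=pickle.load(open('w1.pkl','rb'));im=cv2.imread('pics/w1.png')
g=cv2.cvtColor(im,cv2.COLOR_BGR2GRAY)[155:212,290:340]
print(np.round(np.percentile(g,[5,50,80,90,95])))
for th in (195,205,215):
    m=(g>th).astype(np.uint8)
    n,l,st,c=cv2.connectedComponentsWithStats(m)
    for i in range(1,n):
        if st[i,4]>60: 
            ct,_=cv2.findContours((l==i).astype(np.uint8),0,2);r=cv2.minAreaRect(ct[0]);b=cv2.boxPoints(r)+[290,155]
            w=np.array([ray(ci,q,.08)[:2] for q in b])*1000
            e=np.diff(w,axis=0);print(th,st[i,4],np.round(w.mean(0),1),np.round(np.hypot(*e.T),1),np.round(np.degrees(np.arctan2(e[:,1],e[:,0])),1))
v=im[150:220,280:350];cv2.imwrite('pics/c2.png',cv2.resize(v,(560,560),interpolation=cv2.INTER_CUBIC))
```

```text
[101. 149. 178. 191. 193.]
```

View pics/c2.png

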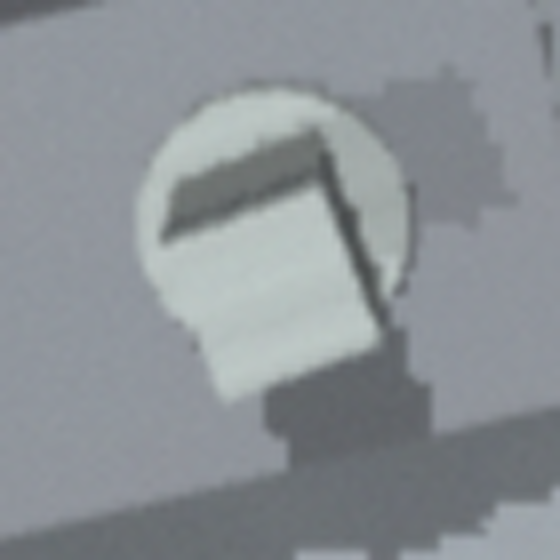

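The crop shows the head-top corners at about (162,240), (320,183), (382,335) and (230,400), with the collar circle centred near (274,222).

Run:
```python
from h import *
import pickle
ci=pickle.load(open('w1.pkl','rb'))
b=np.array([(162,240),(320,183),(382,335),(230,400),(162,240)])/8+[280,150]
w=np.array([ray(ci,q,.08)[:2] for q in b])*1000
e=np.diff(w,axis=0);print(w[:4].mean(0),np.hypot(*e.T),np.degrees(np.arctan2(e[:,1],e[:,0])))
print(ray(ci,(314.25,177.75),.044)*1000)
c2=[ray(ci,q,z)[:2]*1000 for q,z in (((246,75),.0),((330,76),.0),((406,210),.0),((415,142),0))];print(np.round(c2))
```

```text
[ 612.48736722 -286.67871991] [17.52352426 17.52559225 17.5243176  18.66238546] [  20.17299044  -67.91827248 -156.10952307  112.07624786]
[ 612.4559578  -286.92224506   44.        ]
[[ 545. -193.]
 [ 628. -194.]
 [ 712. -332.]
 [ 716. -258.]]
```

Call:
{"op": "servo_tool", "data": {"dp": [[0,-2,-0.5],[0,0,0],[0,0,0],[30,0,0],[30,0,0],[30,0,0],[20,0,0],[0,0,0],[0,0,0],[0,0,0]], "twist": [-7,-7.5,-7.5,0,0,0,0,0,0,0], "grip": 0.5}}

```text
t: 2.65
position: [0.6131, -0.2881, 0.0905]
eef_rot: [[0.002, -0.375, 0.927], [-0.001, 0.927, 0.375], [-1.0, -0.002, 0.001]]
wrist_force: [-0.2, 0.4, 0.9]
gripper_width: 0.0425
```

Run:
```python
from h import *
s=robot.observe(); print(s['t'],s['position'],s['gripper_width'],np.round(s['eef_rot'],3).tolist())
a,ci=cap('side','s2.png');print(proj(ci,(.6125,-.287,.08)),proj(ci,s['position']))
b,cj=cap('wrist','w2.png')
x=np.hstack([cv2.resize(a[80:200,260:400],(400,343),interpolation=2),cv2.resize(b[100:400,140:500],(400,343))])
cv2.imwrite('pics/c3.png',x[:,:,::-1])
```

```text
2.65 [ 0.61305068 -0.28811761  0.09051823] 0.042514846358917766 [[0.002, -0.375, 0.927], [-0.001, 0.927, 0.375], [-1.0, -0.002, 0.001]]
[336.67397556 151.57349057] [336.60429174 147.53191487]
```

View pics/c3.png

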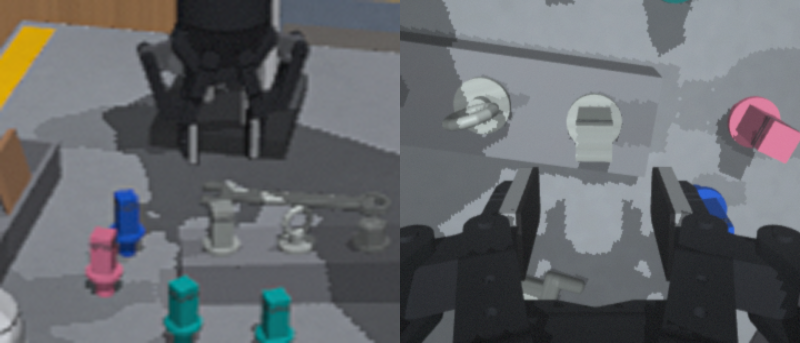

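The side view and the wrist view both show the jaws square to the head and centred on it (head at crop x 594, jaw midline about 595). I'll descend and grip.

Call:
{"op": "servo_tool", "data": {"dp": [[15,1.4,0],[15,0,0],[10,0,0],[0,0,0],[0,0,0],[0,0,0],[0,0,0],[0,0,0],[0,0,0],[0,0,0]], "twist": [0,0,0,0,0,0,0,0,0,0]}}

```text
t: 4.0
position: [0.612, -0.2867, 0.0492]
eef_rot: [[0.0, -0.375, 0.927], [0.0, 0.927, 0.375], [-1.0, 0.0, 0.0]]
wrist_force: [0.5, -0.6, -0.6]
gripper_width: 0.0427
```

Call:
{"op": "servo_tool", "data": {"dp": [[0,0,0],[0,0,0],[0,0,0],[0,0,0],[0,0,0],[0,0,0],[0,0,0],[0,0,0],[0,0,0],[0,0,0]], "twist": [0,0,0,0,0,0,0,0,0,0], "grip": 0, "force": 80}}

```text
t: 5.25
position: [0.612, -0.2867, 0.0492]
eef_rot: [[0.0, -0.375, 0.927], [-0.0, 0.927, 0.375], [-1.0, -0.0, 0.0]]
wrist_force: [-0.7, 0.0, 0.0]
gripper_width: -0.0
```

Call:
{"op": "servo_tool", "data": {"dp": [[-2,0,0],[-8,0,0],[-15,0,0],[-25,0,0],[-30,0,0],[-30,0,0],[0,0,0],[0,0,0],[0,0,0],[0,0,0]], "twist": [0,0,0,0,0,0,0,0,0,0]}}

```text
t: 6.5
position: [0.6117, -0.2865, 0.1584]
eef_rot: [[-0.001, -0.375, 0.927], [0.001, 0.927, 0.375], [-1.0, 0.001, -0.001]]
wrist_force: [0.6, 0.5, 0.1]
gripper_width: 0.0
```

The gripper closed to zero, so it caught nothing. I need to look.

Run:
```python
from h import *
s=robot.observe()
a,ci=cap('side','s3.png')
b,cj=cap('wrist','w3.png')
import pickle;pickle.dump(cj,open('w3.pkl','wb'))
x=np.hstack([cv2.resize(a[80:200,260:400],(400,343),interpolation=2),cv2.resize(b[100:400,140:500],(400,343))])
cv2.imwrite('pics/c4.png',x[:,:,::-1])
print(proj(cj,s['position']),proj(cj,(.6125,-.287,.08)))
```

```text
[315.06803954 234.92572944] [315.96520734 197.37981936]
```

View pics/c4.png

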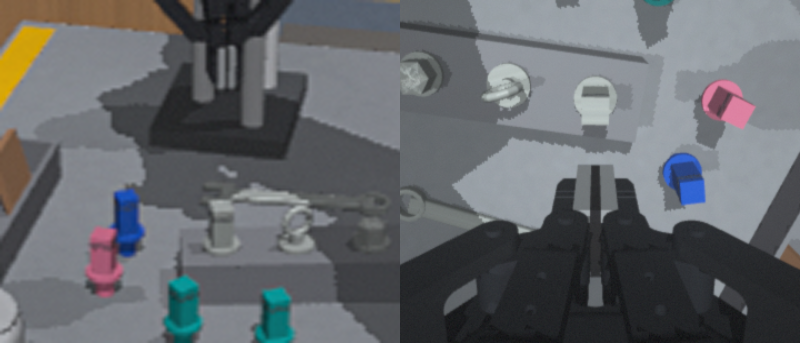

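The stud hasn't moved. The finger tips appear off from the reported TCP, in the side view at about (340,111) and in the wrist view at about (315,244). I'll triangulate where they really are.

Run:
```python
from h import *
import pickle
s=robot.observe();sd=robot.camera_info('side');w=pickle.load(open('w3.pkl','rb'));sc=robot.camera_info('scene')
def tri(L):
    P=[np.array(c['mtx'])@np.c_[c['R'],c['t']] for c,_ in L]
    X=cv2.triangulatePoints(P[0],P[1],np.array(L[0][1],float),np.array(L[1][1],float)).ravel();return X[:3]/X[3]
X=tri([(sd,(339.8,110.8)),(w,(314.6,244.4))])
print('tip',X*1000,'TCP',s['position'],'in tool',np.array(s['eef_rot']).T@(X-s['position'])*1000, proj(sd,X),proj(w,X))
S=tri([(sd,(337.3,152.5)),(pickle.load(open('w1.pkl','rb')),(314.2,186.2))]);print('stud top',S*1000)
# tip profile if fingers merely too far back: z vs rows
for dz in (0,10,20,30): print(dz,proj(sd,s['position']+np.array([0,0,dz/1000])),proj(w,s['position']+np.array([0,0,dz/1000])))
a,_=cap('scene','sc3.png');print('scene tcp',proj(sc,s['position']),'scene X',proj(sc,X))
p=proj(sc,s['position']).astype(int);print(p)
f=lambda im,c,r:cv2.resize(im[max(c[1]-r,0):c[1]+r,c[0]-r:c[0]+r],(400,400),interpolation=2)
b=cv2.imread('pics/s3.png')[:,:,::-1]
q=proj(sd,s['position']).astype(int);print(q)
cv2.imwrite('pics/c5.png',np.hstack([f(a,p,50),f(b,q,50)])[:,:,::-1])
```

```text
tip [ 606.48507007 -278.62186675  192.56294241] TCP [ 0.61182261 -0.28663518  0.15864915] in tool [-33.90602671   9.45332659  -1.96565005] [339.37518126 110.7427539 ] [310.47167419 243.22605143]
stud top [ 611.53989304 -287.47686365   77.22602593]
0 [337.46400736 122.37132499] [315.19618379 235.34437129]
10 [337.53606911 118.47464861] [315.17857377 242.65104071]
20 [337.60887744 114.53760196] [315.15893437 250.79972976]
30 [337.682444  110.5595544] [315.13689336 259.94488923]
scene tcp [269.41843582 201.52707301] scene X [267.93139313 181.31781941]
[269 201]
[337 122]
```

View pics/c5.png

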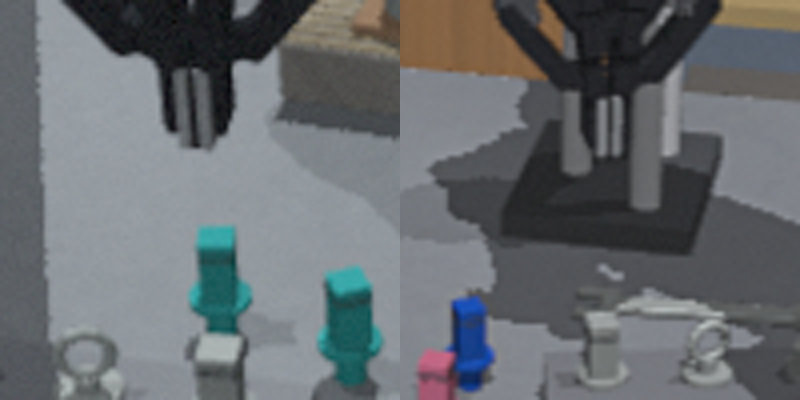

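Both views put the tips about 30–35 mm above the reported TCP, at scene (268.6,186) and side (339.5,111). So the jaws closed just over the head. I'll get a better estimate from scene and side together.

Run:
```python
from h import *
s=robot.observe();sd=robot.camera_info('side');sc=robot.camera_info('scene')
P=[np.array(c['mtx'])@np.c_[c['R'],c['t']] for c in(sc,sd)]
for a,b in (((268.4,187),(339.3,111.2)),):
    X=cv2.triangulatePoints(*P,np.array(a),np.array(b)).ravel();X=X[:3]/X[3]
    print(X*1000,np.array(s['eef_rot']).T@(X-s['position'])*1000,proj(sc,X),proj(sd,X))
# stud top check with same pair
X=cv2.triangulatePoints(*P,np.array([274.,237]),np.array([337.3,152.5])).ravel();print(X[:3]/X[3]*1000)
```

```text
[ 609.46295309 -285.56051893  187.09445078] [-28.31224664   1.90928496  -1.83440255] [267.38931946 186.61696331] [338.60139525 111.48193835]
[ 611.24146425 -282.65926089   79.67296661]
```

Call:
{"op": "servo_tool", "data": {"dp": [[20,0,0],[30,0,0],[30,0,0],[20,0,0],[9,0,0],[0,0,0],[0,0,0],[0,0,0],[0,0,0],[0,0,0]], "twist": [0,0,0,0,0,0,0,0,0,0], "grip": 0.5}}

```text
t: 7.9
position: [0.612, -0.2867, 0.0504]
eef_rot: [[0.0, -0.375, 0.927], [-0.0, 0.927, 0.375], [-1.0, -0.0, 0.0]]
wrist_force: [0.1, -0.1, 0.2]
gripper_width: 0.0426
```

Call:
{"op": "servo_tool", "data": {"dp": [[8,0,0],[8,0,0],[6,0,0],[4,0,0],[0,0,0],[0,0,0],[0,0,0],[0,0,0],[0,0,0],[0,0,0]], "twist": [0,0,0,0,0,0,0,0,0,0]}}

```text
t: 9.15
position: [0.612, -0.2867, 0.0242]
eef_rot: [[0.0, -0.375, 0.927], [-0.0, 0.927, 0.375], [-1.0, -0.0, 0.0]]
wrist_force: [0.3, 0.2, 0.4]
gripper_width: 0.0427
```

Run:
```python
from h import *
a,_=cap('scene','sc4.png');b,_=cap('side','s4.png')
f=lambda im,c,r:cv2.resize(im[max(c[1]-r,0):c[1]+r,c[0]-r:c[0]+r],(400,400),interpolation=2)
cv2.imwrite('pics/c6.png',np.hstack([f(a,(270,240),45),f(b,(337,150),45)])[:,:,::-1])
```

```text
(no output)
```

View pics/c6.png

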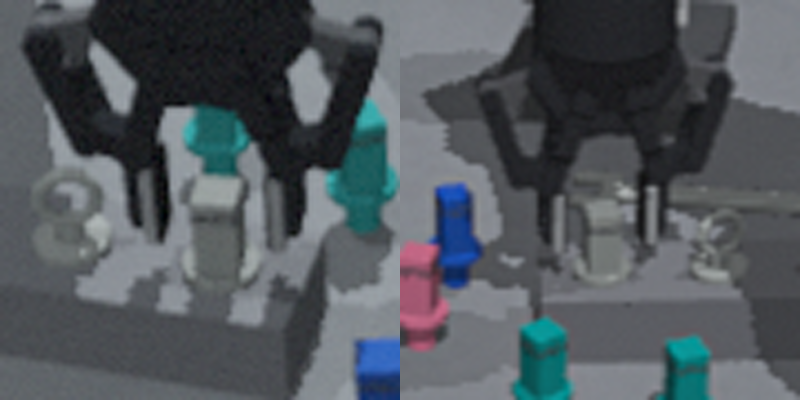

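Both views show the pads straddling the head, with the tips about two thirds of the way down it and clear of the collar. I'll close and lift.

Call:
{"op": "servo_tool", "data": {"dp": [[0,0,0],[0,0,0],[0,0,0],[0,0,0],[0,0,0],[0,0,0],[0,0,0],[0,0,0],[0,0,0],[0,0,0]], "twist": [0,0,0,0,0,0,0,0,0,0], "grip": 0, "force": 80}}

```text
t: 10.5
position: [0.6121, -0.2868, 0.0244]
eef_rot: [[0.0, -0.375, 0.927], [-0.0, 0.927, 0.375], [-1.0, -0.0, 0.0]]
wrist_force: [0.5, 0.0, 6.0]
gripper_width: 0.0165
```

Call:
{"op": "servo_tool", "data": {"dp": [[-2,0,0],[-8,0,0],[-15,0,0],[-25,0,0],[-30,0,0],[-30,0,0],[0,0,0],[0,0,0],[0,0,0],[0,0,0]], "twist": [0,0,0,0,0,0,0,0,0,0]}}

```text
t: 11.75
position: [0.6116, -0.2865, 0.1332]
eef_rot: [[-0.001, -0.375, 0.927], [0.001, 0.927, 0.375], [-1.0, 0.001, -0.001]]
wrist_force: [0.8, -0.7, -2.4]
gripper_width: 0.0163
```

Run:
```python
from h import *
s=robot.observe();print(s['position'],s['joints'])
a,sc=cap('scene','sc5.png');b,sd=cap('side','s5.png')
p=s['position']+np.array([0,0,.02]);print(proj(sc,p),proj(sd,p))
# side-view contours of round plate & tile for centre estimate
f=lambda im,c,r:cv2.resize(im[max(c[1]-r,0):c[1]+r,c[0]-r:c[0]+r],(400,400),interpolation=2)
cv2.imwrite('pics/c7.png',np.hstack([f(a,proj(sc,p).astype(int),45),f(b,(347,265),40)])[:,:,::-1])
```

```text
[ 0.61163468 -0.28651824  0.13323097] [-5.62176229e-01  4.98325399e-01  2.24849035e-01  1.29890441e+00
 -1.03375455e-05  6.24682609e-01]
[269.57888297 204.10592454] [337.49548092 124.49688145]
```

View pics/c7.png

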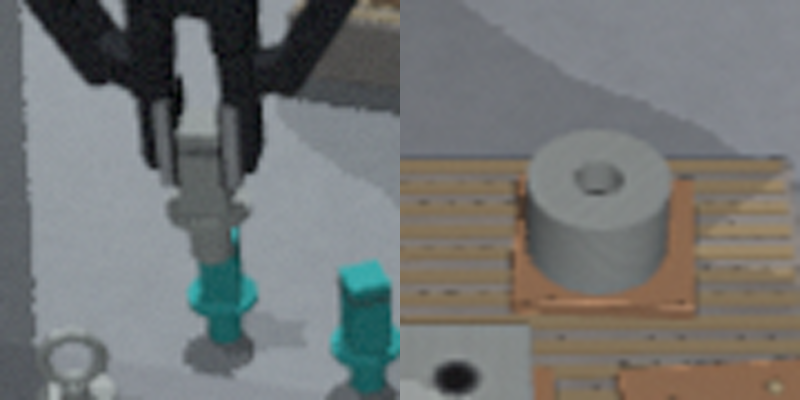

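The stud is held (about 2.4 N) and close to upright. The side crop puts the bore at (346.4,260.6). I'll carry it to a standoff with the bore in the wrist camera's view.

Call:
{"op": "servo_tool", "data": {"dp": [[0,30,5],[0,38,7],[0,40,8],[0,40,8],[0,40,8],[0,40,8],[0,40,7],[0,30,5],[0,15,2],[0,0,0]], "twist": [0,0,0,0,0,0,0,0,0,0]}}

```text
t: 13.1
position: [0.5484, 0.0256, 0.1342]
eef_rot: [[0.0, -0.376, 0.927], [-0.0, 0.927, 0.376], [-1.0, -0.0, 0.0]]
wrist_force: [1.0, -0.7, -1.6]
gripper_width: 0.0166
```

Call:
{"op": "servo_tool", "data": {"dp": [[0,0,0],[0,0,0],[0,0,0],[0,0,0],[0,0,0],[0,0,0],[0,0,0],[0,0,0],[0,0,0],[0,0,0]], "twist": [0,0,0,0,0,0,0,0,0,0]}}

```text
t: 14.35
position: [0.5485, 0.0253, 0.1342]
eef_rot: [[-0.0, -0.375, 0.927], [0.0, 0.927, 0.375], [-1.0, 0.0, -0.0]]
wrist_force: [1.1, 0.0, -2.7]
gripper_width: 0.0164
```

Run:
```python
from h import *
import pickle
s=robot.observe();print(s['t'],s['position'],s['wrist_force'],s['wrist_torque'])
b,cj=cap('wrist','w5.png');pickle.dump((cj,s),open('w5.pkl','wb'))
print(proj(cj,(.5255,.0815,.08)))
cv2.imwrite('pics/c8.png',cv2.resize(b[60:360,170:470],(600,600),interpolation=2)[:,:,::-1])
```

```text
14.35 [0.54848581 0.02525112 0.13417247] [ 1.06114475  0.04679732 -2.69527012] [ 0.02311119  0.04445923 -0.02668497]
[314.69059558 111.22694167]
```

View pics/c8.png

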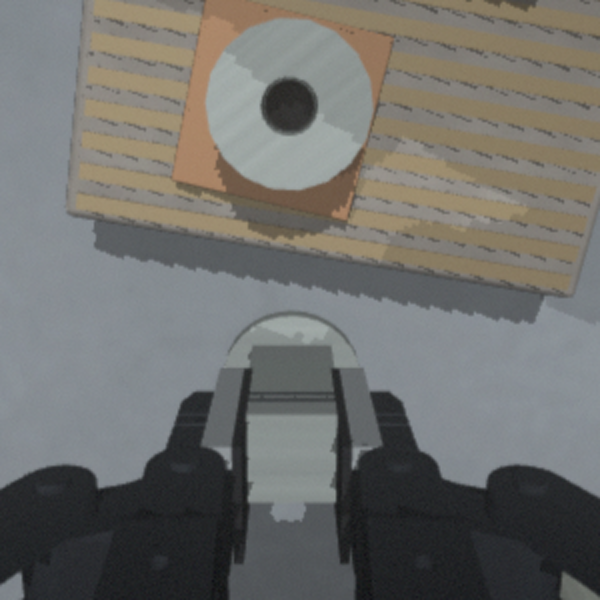

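The wrist crop shows the bore at (289,105), which is raw (314.5,112.5). The held stud's head top is centred at (291,458), and its collar arc peaks at (291,312) with radius about 66.

Run:
```python
from h import *
import pickle
cj,s=pickle.load(open('w5.pkl','rb'));R=np.array(s['eef_rot']);p=s['position']
r=lambda c,z:ray(cj,(170+c[0]/2,60+c[1]/2),z)
zf=p[2]-.0044
t=lambda X:np.round((R.T@(X-p))*1000,1)
print('bore',r((289,105),.08)*1000,t(r((289,105),.08)),'plate',t(r((290,103.5),.08)))
for n,c,z in (('head',(291,458.5),zf+.06),('headL',(247,458),zf+.06),('headR',(335,458),zf+.06),('far',(291,415),zf+.06),('near',(291,502),zf+.06),('collar top',(291,312),zf+.024),('colL',(225,378),zf+.024),('colR',(357,378),zf+.024)):print(n,t(r(c,z)))
```

```text
bore [525.67600001  80.74817317  80.        ] [54.2 60.  -0.4] plate [54.2 60.4 -0. ]
head [-55.6  -0.    0.2]
headL [-55.6   0.1  -8. ]
headR [-55.6   0.1   8.3]
far [-55.6   8.7   0.2]
near [-55.6  -9.1   0.2]
collar top [-19.6  16.7   0.2]
colL [-19.6   0.6 -15.1]
colR [-19.6   0.6  15.5]
```

Call:
{"op": "servo_tool", "data": {"dp": [[0,15,-0.4],[0,20,0],[0,15,0],[0,9.5,0],[15,0,0],[15,0,0],[8,0,0],[4,0,0],[0,0,0],[0,0,0]], "twist": [0,0,0,0,0,0,0,0,0,0]}}

```text
t: 15.65
position: [0.5261, 0.0801, 0.0925]
eef_rot: [[0.001, -0.374, 0.927], [-0.0, 0.927, 0.374], [-1.0, -0.0, 0.001]]
wrist_force: [-0.7, 0.4, -1.8]
gripper_width: 0.0166
```

Call:
{"op": "servo_tool", "data": {"dp": [[1,0,0],[1,0,0],[1,0,0],[1,0,0],[1,0,0],[1,0,0],[1,0,0],[0.5,0,0],[0,0,0],[0,0,0]], "twist": [0,0,0,0,0,0,0,0,0,0]}}

```text
t: 16.9
position: [0.5259, 0.0802, 0.0847]
eef_rot: [[0.0, -0.375, 0.927], [-0.0, 0.927, 0.375], [-1.0, -0.0, 0.0]]
wrist_force: [-1.5, 0.1, -1.1]
gripper_width: 0.0168
```

Call:
{"op": "servo_tool", "data": {"dp": [[0.5,0,0],[0.5,0,0],[0.5,0,0],[0.5,0,0],[0.5,0,0],[0.5,0,0],[0,0,0],[0,0,0],[0,0,0],[0,0,0]], "twist": [0,0,0,0,0,0,0,0,0,0]}}

```text
t: 18.15
position: [0.5258, 0.0803, 0.0817]
eef_rot: [[0.0, -0.375, 0.927], [0.0, 0.927, 0.375], [-1.0, 0.0, 0.0]]
wrist_force: [0.3, -0.3, -1.2]
gripper_width: 0.0159
```

Call:
{"op": "servo_tool", "data": {"dp": [[1,0,0],[1,0,0],[1,0,0],[1,0,0],[1,0,0],[1,0,0],[0,0,0],[0,0,0],[0,0,0],[0,0,0]], "twist": [0,0,0,0,0,0,0,0,0,0]}}

```text
t: 19.4
position: [0.5259, 0.0802, 0.0757]
eef_rot: [[0.0, -0.375, 0.927], [0.0, 0.927, 0.375], [-1.0, -0.0, 0.0]]
wrist_force: [0.9, -0.9, -1.9]
gripper_width: 0.0166
```

Call:
{"op": "servo_tool", "data": {"dp": [[1,0,0],[1,0,0],[1,0,0],[1,0,0],[0.8,0,0],[0.8,0,0],[0.8,0,0],[0.8,0,0],[0,0,0],[0,0,0]], "twist": [0,0,0,0,0,0,0,0,0,0]}}

```text
t: 20.65
position: [0.5259, 0.0802, 0.0689]
eef_rot: [[0.001, -0.375, 0.927], [-0.0, 0.927, 0.375], [-1.0, -0.0, 0.0]]
wrist_force: [-2.7, -0.2, 5.8]
gripper_width: 0.0163
```

Call:
{"op": "servo_tool", "data": {"dp": [[0.6,0,0],[0.6,0,0],[0.6,0,0],[0.6,0,0],[0.6,0,0],[0.5,0,0],[0,0,0],[0,0,0],[0,0,0],[0,0,0]], "twist": [0,0,0,0,0,0,0,0,0,0]}}

```text
t: 21.9
position: [0.5259, 0.0802, 0.0653]
eef_rot: [[0.0, -0.375, 0.927], [-0.0, 0.927, 0.375], [-1.0, -0.0, 0.0]]
wrist_force: [-2.7, -0.9, 5.1]
gripper_width: 0.0165
```

Call:
{"op": "servo_tool", "data": {"dp": [[0.3,0,0],[0.3,0,0],[0.3,0,0],[0.3,0,0],[0,0,0],[0,0,0],[0,0,0],[0,0,0],[0,0,0],[0,0,0]], "twist": [0,0,0,0,0,0,0,0,0,0]}}

```text
t: 23.15
position: [0.5259, 0.0802, 0.0643]
eef_rot: [[0.001, -0.375, 0.927], [-0.0, 0.927, 0.375], [-1.0, -0.0, 0.001]]
wrist_force: [-3.4, -0.6, 9.1]
gripper_width: 0.0166
```

Call:
{"op": "servo_tool", "data": {"dp": [[0.3,0,0],[0.3,0,0],[0.2,0,0],[0,0,0],[0,0,0],[0,0,0],[0,0,0],[0,0,0],[0,0,0],[0,0,0]], "twist": [0,0,0,0,0,0,0,0,0,0]}}

```text
t: 24.4
position: [0.526, 0.0802, 0.0643]
eef_rot: [[0.001, -0.375, 0.927], [-0.0, 0.927, 0.375], [-1.0, -0.001, 0.001]]
wrist_force: [-6.6, -1.1, 17.1]
gripper_width: 0.0165
```

The position stalls at 64.3 mm while the force climbs, so the collar is on the plate. I'll press a little harder to seat it flat, then release.

Call:
{"op": "servo_tool", "data": {"dp": [[0.4,0,0],[0.4,0,0],[0.4,0,0],[0,0,0],[0,0,0],[0,0,0],[0,0,0],[0,0,0],[0,0,0],[0,0,0]], "twist": [0,0,0,0,0,0,0,0,0,0]}}

```text
t: 25.65
position: [0.526, 0.0802, 0.0642]
eef_rot: [[0.002, -0.375, 0.927], [-0.0, 0.927, 0.375], [-1.0, -0.001, 0.002]]
wrist_force: [-10.0, -1.4, 29.0]
gripper_width: 0.0161
```

Call:
{"op": "servo_tool", "data": {"dp": [[-0.5,0,0],[-0.5,0,0],[0,0,0],[0,0,0],[0,0,0],[0,0,0],[0,0,0],[0,0,0],[0,0,0],[0,0,0]], "twist": [0,0,0,0,0,0,0,0,0,0]}}

```text
t: 26.9
position: [0.526, 0.0802, 0.0643]
eef_rot: [[0.002, -0.375, 0.927], [-0.0, 0.927, 0.375], [-1.0, -0.001, 0.001]]
wrist_force: [-7.4, -0.3, 18.7]
gripper_width: 0.0161
```

Call:
{"op": "servo_tool", "data": {"dp": [[0,0,0],[0,0,0],[0,0,0],[0,0,0],[0,0,0],[0,0,0],[0,0,0],[0,0,0],[0,0,0],[0,0,0]], "twist": [0,0,0,0,0,0,0,0,0,0], "grip": 0.5}}

```text
t: 28.15
position: [0.5258, 0.0802, 0.0628]
eef_rot: [[0.0, -0.375, 0.927], [0.0, 0.927, 0.375], [-1.0, 0.0, 0.0]]
wrist_force: [-0.1, -0.1, 1.0]
gripper_width: 0.0426
```

Call:
{"op": "servo_tool", "data": {"dp": [[-5,0,0],[-15,0,0],[-20,0,0],[-20,0,0],[-20,0,0],[0,-20,0],[0,-20,0],[0,-20,0],[0,0,0],[0,0,0]], "twist": [0,0,0,0,0,0,0,0,0,0]}}

```text
t: 29.4
position: [0.5481, 0.0243, 0.1423]
eef_rot: [[-0.001, -0.374, 0.927], [0.0, 0.927, 0.374], [-1.0, 0.001, -0.001]]
wrist_force: [-0.2, 0.0, -0.8]
gripper_width: 0.0425
```

Run:
```python
from h import *
s=robot.observe();print(s['t'],s['position'],s['wrist_force'])
a,sc=cap('side','s9.png');b,sn=cap('scene','sc9.png');w,wc=cap('wrist','w9.png')
for z in (.084,.12): print(z,proj(sc,(.5257,.0808,z)),proj(sn,(.5257,.0808,z)),proj(wc,(.5257,.0808,z)))
q=proj(wc,(.5257,.0808,.1)).astype(int)
f=lambda im,c,r:cv2.resize(im[max(c[1]-r,0):c[1]+r,c[0]-r:c[0]+r],(390,390),interpolation=2)
cv2.imwrite('pics/c9.png',np.hstack([f(a,(347,255),35),f(w,q,55)])[:,:,::-1]);print(q)
```

```text
29.4 [0.54811306 0.02426447 0.14227538] [-0.24351653  0.04729498 -0.75811623]
0.084 [345.92920596 258.45231943] [324.74525733 138.49885745] [315.49781922 111.87209701]
0.12 [346.48102379 243.21043154] [324.71948339 124.74069228] [315.51126961 113.83183102]
[315 112]
```

View pics/c9.png

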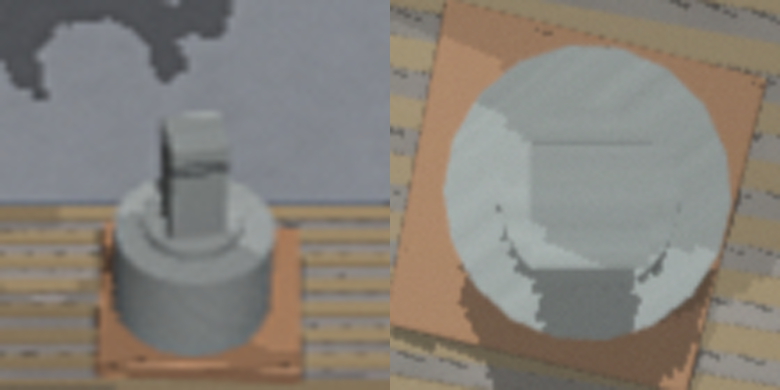

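The stud stands upright with its collar on the plate. In the side view the head top is at about (347,243), against a predicted (346.5,243.2) for fully home. The gripper is clear, so I'll hand in.

```bash
python3 -c "
from bench import robot
print(robot.job_done())"
```

```text
the job is handed in; nothing more can be done
None
```

The tall square-headed stud is out of the rack and pressed home in the round plate's bore, collar on the plate. I let go of it and handed the job in at about 29.5 s.

- **Seating:** The plug resisted with about 5–9 N. At the end the tool stopped moving (reported height 64.2 mm) while the push rose to 29 N, so the collar is on the plate.
- **Last pictures:** The stud stands upright. The top of its head is within about 1 pixel of where a fully home stud should appear. The gripper is clear, with about 0 N on the wrist.
- **Finding the hole:** No search by feel was needed. The wrist camera placed the bore closely enough that the stud went straight in.
- **What disagreed:** My first grasp closed on air just above the stud's head. Triangulating from the pictures put the finger tips 28–34 mm behind the reported TCP. I regrasped lower, and nothing was disturbed.
- **Less certain:** The stud may have sat about 1° off vertical in the jaws, and there was up to 10 N of side force during the final press; it dropped to zero on release. I did not check the other studs, tiles, plates and tools again in a final full view, but felt no unexpected contact.
- **Picture count:** I viewed 11 pictures, one over the budget, because of the missed grasp.

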